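Clamp a phone logic board in the board holder

ROBOT

A 7-joint arm with a two-finger parallel gripper is mounted at the origin on the work surface. World frame = base frame: x ahead of the robot, y to its left, z up, the work surface at z = 0. Lengths are in m, angles in rad, forces in N, time in s.
With the tool pointing down it reaches from about 0.4 to 0.85 m from the base axis. Payload 10.4 kg.
Tool frame: the origin (TCP) lies on the mounting face of the last link; the fingertips stand r.tips_ahead ahead of it and the grasp point (between the pads) lies 164 mm ahead of it (r.tips_ahead is the distance from the TCP to the fingertips, in m); z points along the fingers, y is the line along which they close (so a half turn about z gives the same grasp; the last joint's range is limited). The gripper opens to 87 mm and grips with 3 to 60 N. Pads are 19 mm wide; open, the fingers measure 117 mm over their backs; the gripper's body (75 mm by 190 mm) begins 51 mm behind the grasp point.
Start: joints at [-1.14, 0.332, -0.065, 1.46, 0.022, 1.35, -0.088], TCP at [0.274, 0.562, 0.405] pointing down, gripper open.
Joint ranges: [-2.6, 2.6], [-0.5, 2.12], [-1.47, 1.34], [0.16, 2.42], [-1.27, 4.41], [0.06, 2.06], [-2.6, 2.6]. Speed limits (rad/s): [2.22, 2.22, 2.79, 2.79, 3.14, 3.14, 3.14].

INTERFACE

Orientations are given as a unit quaternion [x, y, z, w].
In Python, from bench import telemetry, imaging, job, r gives the robot as it stands.
- The arm moves only by the tool move_arm, never from a script. Its argument "steps" is a list of rows, each an object of numbers: "dx", "dy", "dz": the shift along the tool's x, y, z in cm; "spin": the turn about the tool's z in rad. In form: [{"dx": .., "dy": .., "dz": .., "spin": ..}, ...]. A call has 1 to 12 rows; each row shifts and turns the commanded pose from where the row before left it, along the tool's axes as they then stand; what a row does not reach is not made up. A row lasts 1/10 s, in which the tool goes at most 50 mm and 8.59 degrees, less where a joint would pass 70% of its speed; a pose out of reach is approached as far as the arm can. A call with a gripper value outside its range is refused whole. "claw" is the finger opening in cm, from 0 to 8.7, set as the call begins (left out, the last holds). The fingers move at their own pace and stop on an object; "squeeze" is the grip in N (left out, the last holds). Time passes only in rows, so rows that do not move let the fingers close. It gives the time, the measured TCP pose, the force, the opening and the grip force at its end, in the units of the state.
- telemetry.read_state(): the state, without advancing time (a new reading comes with each control period).
- imaging.camera(name): name is "scene" or "top"; returns a dict with "img" (384x512x3 uint8, red, green, blue), "camera_matrix" (3x3 intrinsics, pixels), "R" (3x3) and "t" (3): a world point X has camera coordinates R X + t. Camera axes: x right, y down, z forward; pixel columns grow to the right and rows downward; lengths in m; the calibration is good to about 2 mm. A picture is of the moment at which its call begins. There is no depth.
- job.close_job(): hands the job in; it is judged then, once.
The state is a dict: "time": time; "joint_positions": joint angles; "joint_vel": joint speeds; "joint_torque": joint torques, N m; "ee_pos": TCP position; "eef_rot": TCP orientation; "ft_force": force on the tool from outside, world axes, zero at the start; "torque": the same for the moment, N m; "width": finger opening in m; "grip_force": force on a finger pad.
Only numpy, scipy, OpenCV 4.12 (cv2) and the standard library are available. Lean on these libraries where they do the work, as an engineer would, in place of code of your own. Each camera call takes 0.05 s, during which the arm holds its last target. There are 200 camera calls.

TASK

Clamp the phone logic board in the board holder: lift the holder's spring clip until it stays up by itself, slide the board flat along the ledges beneath it and seat it fully home against the end stop with a steady push of about 5 N, then lower the clip onto the board under control, not letting it snap down. The board is fragile (more than 10 N against the end stop, or 15 N from the clip, would damage it), and the other things on the bench stay where they are.

Things in the scene. Friction and masses are not known exactly. Their poses are not given: they have to be found in the camera images.
- holder: Aluminium board holder, fixed to the bench, base plate 120 x 86 mm. Origin at bench level below the middle of its channel; x points along the channel from the open mouth (at -35 mm) to the end stop (at +35), y across, z up. The board's edges rest on two ledges 20 mm above the bench, between side rails that stand 5 mm higher and leave a channel 44 mm wide.
- mouth (a point): Middle of the channel's open mouth, at ledge height, axes as the holder's. The rail ends flare to about 54 mm and stand 7 mm out before the mouth. The last 40 mm of a seated board stay out over the bench, 20 mm above it; fingers can hold the last 30 mm of its long edges there.
- end_stop: Aluminium end stop of the holder, 52 mm wide, rigid, 9 mm higher than the ledges. Origin in the middle of the face that the board's end meets, at ledge height, 70 mm from the mouth; axes as the holder's.
- clip (a joint): Angle in rad of the spring clip about its hinge pin: 0 as found (down, pad just above ledge height), about 0.11 with the pad on a seated board, 1.75 fully up and tipped back. Over-centre spring: below 0.9 it pulls down (3 to 4 N at the grip bar lifts it, the pad presses a board with about 4 N), above 0.9 it pulls up and stays up. Let go half-way, it snaps.
- hinge (a point): Middle of the clip's hinge pin, which lies along the holder's y, 23 mm beyond the end stop's face and 14 mm above ledge height; axes as the holder's.
- clip_bar (a point): Centre of the clip's grip bar, black, round, 26 mm long (along the holder's y), 10 mm thick, at the free end of a steel strip 14 mm wide that runs to the hinge. It moves on an arc of 68 mm radius about the pin; with the clip down it lies 66 mm from the pin towards the mouth and 18 mm above it. The clip's pad, 18 mm wide, lies 18 mm nearer the pin than the bar and 28 mm lower.
- board_mid (a point): Centre (half-way up) of the phone logic board: a dark green flat rectangle 110 x 42 x 6 mm with bright metal shields on its top, 30 to 60 g, lying on the blue mat (2 mm thick) with shields up. x along its length, y across, z up. Either end may go in first.
- battery: Black phone battery 92 x 52 x 5.5 mm, lying on the same mat; leave it alone.
- phone: Dark phone 146 x 70 x 8 mm lying on the bench beyond the mat; leave it alone.
- clamp: Black plastic spring clamp, 100 mm long, 18 mm high, lying on the bench; leave it alone.
- driver: Small screwdriver, 150 mm long, lying on the near side of the mat; leave it alone.
- screw_tray: Steel screw tray 110 x 75 x 18 mm; leave it alone.
- flux_jar: Jar, 42 mm wide, 36 mm high; leave it alone.
There are look-alikes about, which are no part of the job. What is shaped like the part that bears board_mid but pink is not meant.

How it is judged:
On the way, in this order (a step that is already met when the one before it is completed fails the run):
1. the clip is lifted and stays up, with the board not yet in the holder (value of joint clip above 1.3 rad and distance between board_mid and end_stop above 0.1 m), for 0.2 s.
2. the board lies flat beneath the raised clip and is pushed steadily against the end stop (at least 3 N) (value of joint clip above 1 rad and contact force between board and end_stop above 3 N and x of board_mid in the frame of end_stop above -0.0565 m and z of board_mid in the frame of end_stop below 0.006 m and angle between the x axis of board_mid and the x axis of end_stop, either way round below 0.07 rad), for 0.2 s.
At the end, for the whole second after the job is handed in: The board lies flat on both ledges within the side rails, its end within 2 mm of the end stop, at rest, and the clip is down with its pad pressing on the board by its own spring (more than 1.5 N) (x of board_mid in the frame of end_stop between -0.057 and -0.053 m and y of board_mid in the frame of end_stop between -0.003 and 0.003 m and z of board_mid in the frame of end_stop between 0.0015 and 0.0045 m and angle between the x axis of board_mid and the x axis of end_stop, either way round below 0.06 rad and angle between board_mid's own z axis and vertical below 0.05 rad and value of joint clip between 0.06 and 0.2 rad and contact force between clip and board above 1.5 N and linear speed of board below 0.01 m/s); the robot touches nothing.
It fails at once if the clip presses or strikes the board with more than 15 N (contact force between clip and board above 15 N).
It fails at once if with the board in the holder, the clip snaps down (turns faster than 10 rad/s) (velocity of joint clip below -10 rad/s and distance between board_mid and end_stop below 0.08 m).
It fails at once if the board is pressed or struck against the end stop with more than 10 N (contact force between board and end_stop above 10 N).
It fails at once if the board is squeezed or knocked in the holder so that the contact forces of all its parts on the board add up to more than 30 N (contact force between board and holder above 30 N).
It fails at once if another thing on the bench is moved by more than 20 mm (distance of any of battery, phone, clamp, driver, screw_tray, flux_jar from where it was at the start of the episode above 0.02 m).
It also fails if it takes over 69 s, if anything falls off the work surface, if the arm or the gripper's body presses on something with over 40 N, if the wrist force passes 120 N, or if a joint passes its speed limit or range.

## Working session

There is one attempt and no reset: what is moved stays moved. The work goes in short steps, Python scripts to look and compute and a tool call to move; the robot and the scene stay as the last step left them, time stands still between calls to the robot, and variables do not carry over. Pictures are saved under pics/ and viewed, at most 10 in all, crops included, and the job is handed in when it is done.

Besides the shell and the picture viewer there is one more tool, called after "Call:" as a command line: name --argument value ..., lists and objects as JSON in quotes. move_arm: Moves the arm, as the interface text tells. Its arguments: {"type":"object","properties":{"steps":{"type":"array","items":{"type":"object","properties":{"dx":{"type":"number"},"dy":{"type":"number"},"dz":{"type":"number"},"spin":{"type":"number"}}}},"claw":{"type":"number"},"squeeze":{"type":"number"}},"required":["steps"]}

```bash
mkdir -p pics; python3 - <<'E'
from bench import telemetry, imaging, job, r
import cv2,numpy as np
s=telemetry.read_state()
print({k:np.round(v,3).tolist() for k,v in s.items()}, r.tips_ahead)
for n in("scene","top"):
    c=imaging.camera(n); np.savez(f"cam_{n}.npz",**c)
    cv2.imwrite(f"pics/{n}0.png",cv2.resize(c["img"][:,:,::-1],(800,600)))
    print(n,c["camera_matrix"].round(1).tolist(),(-c["R"].T@c["t"]).round(3),c["R"].round(3).tolist())
E
```

```text
{'time': 0.0, 'joint_positions': [-1.14, 0.333, -0.065, 1.461, 0.022, 1.35, -0.088], 'joint_vel': [0.001, 0.0, 0.0, -0.001, 0.0, 0.003, 0.0], 'joint_torque': [-0.001, -62.326, 0.024, -38.99, -0.061, 0.04, 0.0], 'ee_pos': [0.274, 0.562, 0.404], 'eef_rot': [0.225, 0.974, -0.001, -0.0], 'ft_force': [0.16, 0.017, -0.817], 'torque': [-0.005, -0.018, -0.007], 'grip_force': 0.0, 'width': 0.087} 0.1822
scene [[450.6, 0.0, 258.2], [0.0, 450.6, 190.1], [0.0, 0.0, 1.0]] [1.276 0.343 0.869] [[-0.505, 0.863, 0.008], [0.613, 0.365, -0.7], [-0.607, -0.349, -0.714]]
top [[371.4, 0.0, 260.1], [0.0, 371.4, 194.0], [0.0, 0.0, 1.0]] [ 0.446 -0.039  1.012] [[0.021, -1.0, 0.002], [-0.992, -0.021, -0.123], [0.123, 0.001, -0.992]]
```

View pics/top0.png

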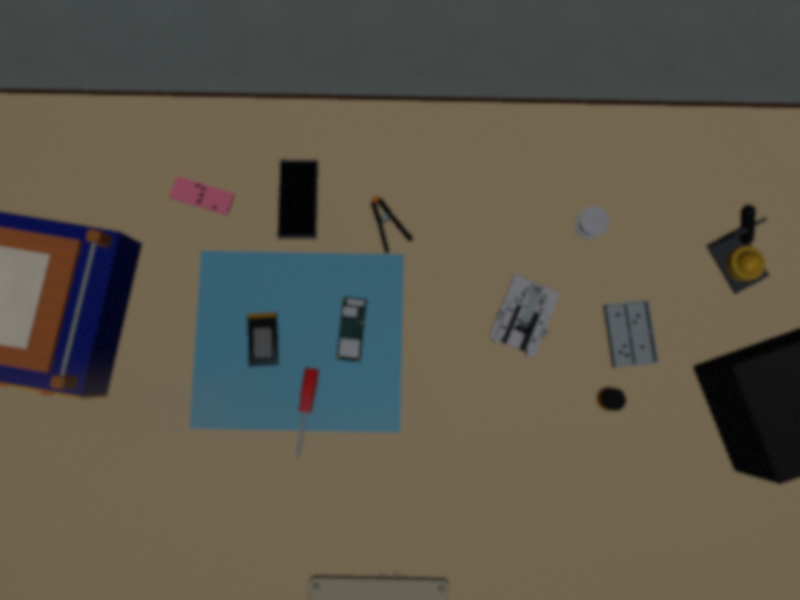

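View pics/scene0.png

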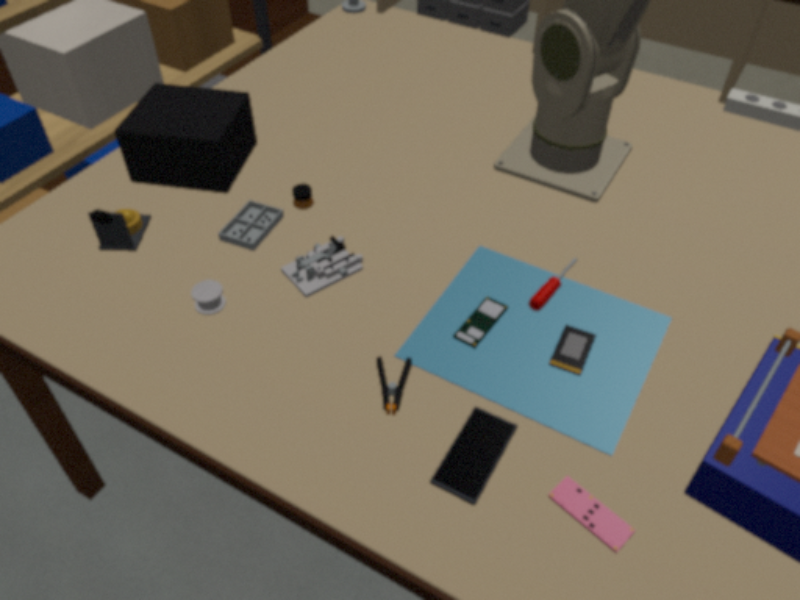

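Top view (800-px scale): the board is at (352,328) on the mat. It could be confused with the battery at (262,340), the pink look-alike at (202,196) or the phone at (298,198). The screw tray at (630,333) could be mistaken for the holder at (524,316). By description I choose the green board at (352,328) and the holder at (524,316), and check both in a close crop.

```bash
python3 - <<'E'
import cv2,numpy as np
t=np.load("cam_top.npz")["img"];s=np.load("cam_scene.npz")["img"]
def crop(i,x,y,w=66,h=50): return cv2.resize(i[y-h//2:y+h//2,x-w//2:x+w//2,::-1],(400,300),interpolation=cv2.INTER_CUBIC)
a=np.hstack([crop(t,225,210),crop(t,335,202)]);b=np.hstack([crop(s,308,206),crop(s,206,170)])
o=np.vstack([a,b]).astype(float)*1.6
cv2.imwrite("pics/crop1.png",np.clip(o,0,255).astype(np.uint8))
E
```

```text
(no output)
```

View pics/crop1.png

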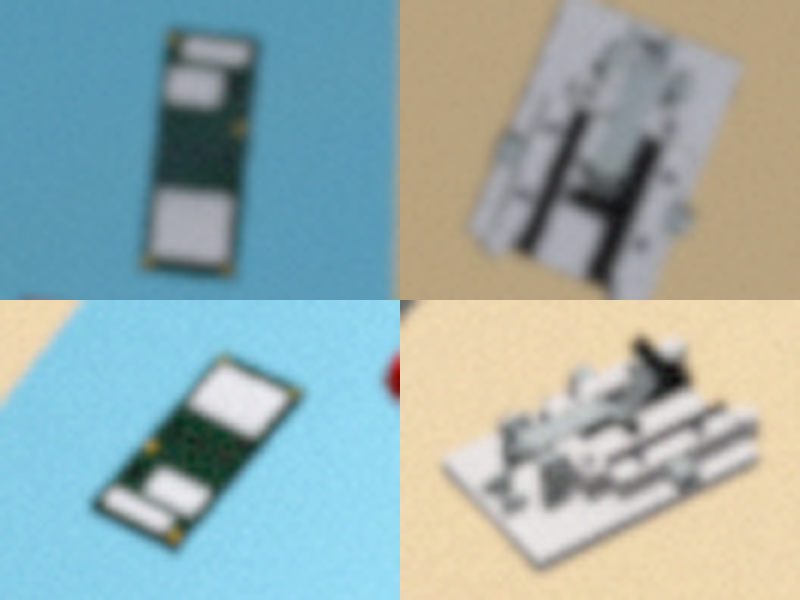

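The crop confirms the green board (top view, full-res about (225,210)) with metal shields. It also confirms the holder: mouth towards the robot at the image bottom, black bar near (336,211) full-res, hinge at the upper right. Measuring next.

```bash
cat > h.py <<'E'
import cv2,numpy as np
def load(n): return dict(np.load(f"cam_{n}.npz"))
def ray(c,uv,z):
    uv=np.atleast_2d(uv).astype(float);K=c["camera_matrix"];R=c["R"];C=-R.T@c["t"]
    d=(R.T@np.linalg.inv(K)@np.c_[uv,np.ones(len(uv))].T).T
    return C+d*((z-C[2])/d[:,2])[:,None]
def proj(c,X):
    p=(c["camera_matrix"]@(c["R"]@np.atleast_2d(X).T+c["t"][:,None])).T
    return p[:,:2]/p[:,2:]
def rect(c,mask,z):
    m=max(cv2.findContours(mask.astype(np.uint8),cv2.RETR_EXTERNAL,cv2.CHAIN_APPROX_NONE)[0],key=cv2.contourArea)
    P=ray(c,m[:,0,:],z)[:,:2]*1000
    return cv2.minAreaRect(P.astype(np.float32)), cv2.boxPoints(cv2.minAreaRect(P.astype(np.float32))).round(1).tolist()
E
python3 - <<'E'
from h import *
for n,bx,hx in(("top",(195,180,255,240),(300,165,370,240)),("scene",(280,180,335,230),(170,140,245,195))):
    c=load(n);im=cv2.GaussianBlur(c["img"],(3,3),0);hsv=cv2.cvtColor(im,cv2.COLOR_RGB2HSV)
    def sub(m,b): o=np.zeros(m.shape,bool);x0,y0,x1,y1=b;o[y0:y1,x0:x1]=m[y0:y1,x0:x1];return o
    blue=(hsv[...,0]>90)&(hsv[...,0]<110)&(hsv[...,1]>90)
    print(n,"board",rect(c,sub(~blue,bx),.008))
    tan=(hsv[...,0]>10)&(hsv[...,0]<28)&(hsv[...,1]>60)
    print(n,"holder",rect(c,sub(~tan,hx),.004))
    g=im.max(2); blk=sub(g<(55 if n=="top" else 50),hx)
    k,l,st,ce=cv2.connectedComponentsWithStats(blk.astype(np.uint8))
    for i in range(1,k):
        if st[i,4]>5: print("  black",st[i].tolist(),ce[i].round(1))
c=load("top");im=c["img"].max(2)
print(im[196:226,318:352].tolist().__str__().replace("], [","\n"))
E
```

```text
top board (((525.0714111328125, 58.04998779296875), (41.02271270751953, 107.50827026367188), 86.4459228515625), [[470.1000061035156, 40.900001525878906], [577.5, 34.20000076293945], [580.0, 75.19999694824219], [472.70001220703125, 81.9000015258789]])
top holder (((553.6810913085938, -245.05322265625), (97.87501525878906, 130.3326416015625), 68.21321868896484), [[475.0, -266.29998779296875], [596.0, -314.70001220703125], [632.4000244140625, -223.8000030517578], [511.29998779296875, -175.39999389648438]])
  black [322, 196, 10, 22, 46] [326.8 207.2]
  black [330, 201, 14, 23, 112] [337.2 211.2]
scene board (((523.8713989257812, 59.173892974853516), (43.99816131591797, 114.61272430419922), 86.3629150390625), [[465.29998779296875, 40.900001525878906], [579.7000122070312, 33.599998474121094], [582.5, 77.5], [468.1000061035156, 84.80000305175781]])
scene holder (((540.2511596679688, -248.26699829101562), (116.3358383178711, 145.6010284423828), 67.96236419677734), [[450.8999938964844, -274.8999938964844], [585.9000244140625, -329.5], [629.5999755859375, -221.6999969482422], [494.60000610351
[... 3869 characters left out ...]
0, 108, 106, 111, 113, 115, 114, 115, 114, 115
114, 115, 114, 115, 114, 113, 113, 112, 111, 109, 105, 104, 103, 96, 77, 49, 28, 28, 49, 79, 102, 110, 111, 110, 110, 107, 110, 112, 114, 114, 114, 114, 115, 116
115, 115, 115, 114, 115, 116, 114, 114, 115, 112, 110, 108, 105, 98, 82, 61, 45, 39, 52, 82, 102, 109, 110, 109, 109, 107, 111, 114, 115, 115, 114, 115, 115, 114
115, 115, 114, 115, 115, 115, 114, 115, 114, 115, 113, 113, 112, 107, 98, 85, 72, 60, 62, 84, 103, 110, 111, 109, 107, 106, 111, 113, 115, 114, 114, 115, 115, 115
115, 115, 114, 115, 116, 114, 116, 115, 115, 115, 115, 115, 114, 112, 109, 104, 96, 83, 73, 86, 103, 111, 112, 110, 107, 110, 111, 113, 115, 114, 115, 115, 115, 115]]
```

```bash
python3 - <<'E'
from h import *
a=np.radians(-21.9);O=np.array([.545,-.245]);ex=np.array([np.cos(a),np.sin(a)]);ey=np.array([-ex[1],ex[0]])
# out image: u -> -y (right), v -> -x (down); 4px/mm*0.. 2.5 px/mm, +-80mm each
S=2.5;W=400;H=500;out=[]
for n in("top","scene"):
    c=load(n)
    q=np.array([(0,0),(W,0),(W,H),(0,H)],np.float32)
    X=[np.r_[O+ex*(H/2-v)/S/1000+ey*(W/2-u)/S/1000,.02] for u,v in q]
    M=cv2.getPerspectiveTransform(proj(c,X).astype(np.float32),q)
    o=cv2.warpPerspective(c["img"][:,:,::-1],M,(W,H),flags=cv2.INTER_CUBIC)
    o=np.clip(o*(1.9 if n=="top" else 1.3),0,255).astype(np.uint8)
    for k in range(0,W,50): cv2.line(o,(k,0),(k,6),(0,0,255),1)
    for k in range(0,H,50): cv2.line(o,(0,k),(6,k),(0,0,255),1)
    out.append(o)
cv2.imwrite("pics/rect.png",np.hstack(out))
E
```

```text
(no output)
```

View pics/rect.png

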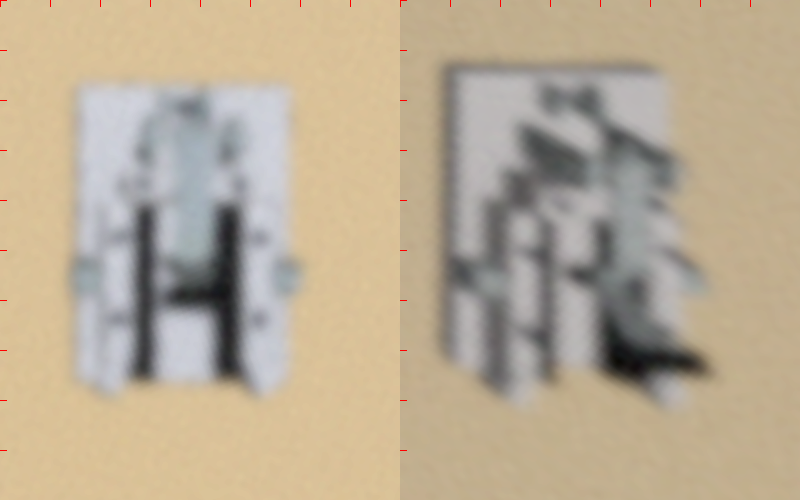

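The rectified view shows both black ledges (u 134–155 and 217–242, v 205–379, 2.5 px/mm) at 44 mm channel width and 70 mm length. That puts the holder origin at about (0.531, -0.2345), yaw -21.9°. The grip bar's pixel (200,292) fits the predicted position. Next I move towards the clip bar.

Call:
move_arm --steps '[{"spin": -0.072},{"dx": -2.2,"dy": -2.7,"dz": 0.5},{"dx": -2.2,"dy": -2.7,"dz": 0.5},{"dx": -2.2,"dy": -2.7,"dz": 0.5},{"dx": -2.2,"dy": -2.7,"dz": 0.5},{"dx": -2.2,"dy": -2.7,"dz": 0.5},{"dx": -2.2,"dy": -2.7,"dz": 0.5},{"dx": -2.2,"dy": -2.7,"dz": 0.5},{"dx": -2.2,"dy": -2.7,"dz": 0.5},{"dx": -2.2,"dy": -2.7,"dz": 0.5},{"dx": -2.2,"dy": -2.7,"dz": 0.5},{"dx": -2.2,"dy": -2.7,"dz": 0.5}]' --claw 5 --squeeze 25

```text
$.steps[0]: bad value
```

```bash
cat > go.py <<'E'
import sys,numpy as np
from scipy.spatial.transform import Rotation as Ro
from bench import telemetry
A=np.radians(-21.9);EX=np.array([np.cos(A),np.sin(A),0]);EY=np.array([-EX[1],EX[0],0]);H=np.array([.5311,-.2345,0])
def hol(x,y,z): return H+EX*x/1e3+EY*y/1e3+np.array([0,0,z/1e3])   # holder mm -> world
def bar(q): f=q+.2663; return hol(58-68.4*np.cos(f),0,34+68.4*np.sin(f))
def delta(P,yaw):  # grasp point target (world), yaw of tool y in deg
    s=telemetry.read_state();R=Ro.from_quat(s["eef_rot"]);M=R.as_matrix()
    y=np.degrees(np.arctan2(M[1,1],M[0,1]));e=(yaw-y+90)%180-90
    tcp=s["ee_pos"]; g=tcp+M[:,2]*.164
    d=M.T@(P-g)*100
    M2=M@Ro.from_rotvec([0,0,-np.radians(e)]).as_matrix(); d2=M2.T@(P-g)*100
    print("t",round(s["time"],2),"cm before spin",d.round(2),"spin",round(-np.radians(e),3),"cm after spin",d2.round(2),"F",np.round(s["ft_force"],2),"holder mm of grasp",np.round([(g-H)@EX*1e3,(g-H)@EY*1e3,g[2]*1e3],1),"tilt",np.degrees(np.arccos(-M[2,2])).round(2))
E
python3 -c "
from go import *
delta(bar(0)+[0,0,.06],68.1)"
```

```text
t 0.1 cm before spin [-57.21 -60.3   12.89] spin -0.072 cm after spin [-52.76 -64.24  12.89] F [ 0.76 -0.49  0.03] holder mm of grasp [-535.6  642.6  240. ] tilt 0.07
```

Call:
move_arm --steps '[{"dx": 0,"dy": 0,"dz": 0,"spin": -0.072},{"dx": -2.2,"dy": -2.7,"dz": 0.5,"spin": 0},{"dx": -2.2,"dy": -2.7,"dz": 0.5,"spin": 0},{"dx": -2.2,"dy": -2.7,"dz": 0.5,"spin": 0},{"dx": -2.2,"dy": -2.7,"dz": 0.5,"spin": 0},{"dx": -2.2,"dy": -2.7,"dz": 0.5,"spin": 0},{"dx": -2.2,"dy": -2.7,"dz": 0.5,"spin": 0},{"dx": -2.2,"dy": -2.7,"dz": 0.5,"spin": 0},{"dx": -2.2,"dy": -2.7,"dz": 0.5,"spin": 0},{"dx": -2.2,"dy": -2.7,"dz": 0.5,"spin": 0},{"dx": -2.2,"dy": -2.7,"dz": 0.5,"spin": 0},{"dx": -2.2,"dy": -2.7,"dz": 0.5,"spin": 0}]' --claw 5 --squeeze 25

```text
time: 1.3
ee_pos: [0.388, 0.1945, 0.3494]
eef_rot: [0.19, 0.982, -0.0, -0.0]
ft_force: [0.9, 1.4, -0.1]
width: 0.0501
grip_force: 0.0
```

Call:
move_arm --steps '[{"dx": -2.2,"dy": -2.7,"dz": 0.5,"spin": 0},{"dx": -2.2,"dy": -2.7,"dz": 0.5,"spin": 0},{"dx": -2.2,"dy": -2.7,"dz": 0.5,"spin": 0},{"dx": -2.2,"dy": -2.7,"dz": 0.5,"spin": 0},{"dx": -2.2,"dy": -2.7,"dz": 0.5,"spin": 0},{"dx": -2.2,"dy": -2.7,"dz": 0.5,"spin": 0},{"dx": -2.2,"dy": -2.7,"dz": 0.5,"spin": 0},{"dx": -2.2,"dy": -2.7,"dz": 0.5,"spin": 0},{"dx": -2.2,"dy": -2.7,"dz": 0.5,"spin": 0},{"dx": -2.2,"dy": -2.7,"dz": 0.5,"spin": 0},{"dx": -2.2,"dy": -2.7,"dz": 0.5,"spin": 0},{"dx": 0,"dy": 0,"dz": 0,"spin": 0}]'

```text
time: 2.5
ee_pos: [0.5015, -0.1741, 0.294]
eef_rot: [0.192, 0.981, -0.001, -0.0]
ft_force: [-0.6, -0.4, 0.2]
width: 0.0499
grip_force: 0.0
```

```bash
python3 -c "
from go import *
delta(bar(0)+[0,0,.0],68.1)"
```

```text
t 2.5 cm before spin [-4.22 -4.42  7.81] spin -0.005 cm after spin [-4.2  -4.44  7.81] F [-0.61 -0.41  0.25] holder mm of grasp [-50.   44.6 130. ] tilt 0.15
```

Call:
move_arm --steps '[{"dx": -2.1,"dy": -2.2,"dz": 0,"spin": -0.005},{"dx": -2.1,"dy": -2.2,"dz": 0,"spin": 0},{"dx": 0,"dy": 0,"dz": 1.5,"spin": 0},{"dx": 0,"dy": 0,"dz": 2,"spin": 0},{"dx": 0,"dy": 0,"dz": 2,"spin": 0},{"dx": 0,"dy": 0,"dz": 1.5,"spin": 0},{"dx": 0,"dy": 0,"dz": 0.8,"spin": 0},{"dx": 0,"dy": 0,"dz": 0,"spin": 0}]'

```text
time: 3.3
ee_pos: [0.5242, -0.2257, 0.2157]
eef_rot: [0.187, 0.982, 0.0, -0.001]
ft_force: [-0.7, 0.7, 0.0]
width: 0.0498
grip_force: 0.0
```

```bash
python3 - <<'E'
from go import *
delta(bar(0),68.1)
from bench import imaging
import cv2
from h import proj
c=imaging.camera("scene");u,v=proj(c,bar(0))[0].astype(int);print(u,v)
cv2.imwrite("pics/s1.png",cv2.resize(c["img"][v-60:v+60,u-75:u+75,::-1],(750,600),interpolation=cv2.INTER_CUBIC))
E
```

```text
t 3.3 cm before spin [-0.2  -0.56 -0.03] spin 0.006 cm after spin [-0.2  -0.56 -0.03] F [-0.7   0.68  0.05] holder mm of grasp [-10.    5.6  51.7] tilt 0.11
213 154
```

View pics/s1.png

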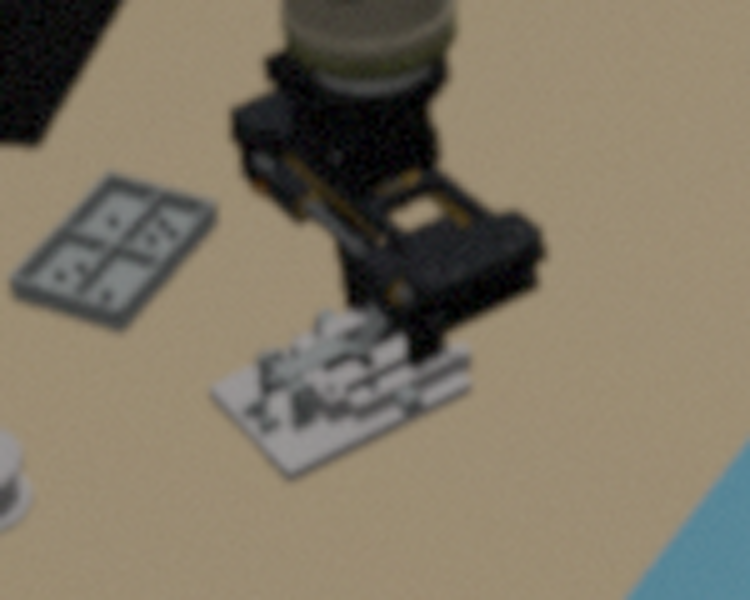

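The picture shows the fingers straddling the bar near (395,300), tool over the free end of the clip. There is a 5.6 mm sideways error, which I correct before closing.

Call:
move_arm --steps '[{"dx": -0.2,"dy": -0.3,"dz": 0,"spin": 0.005},{"dx": 0,"dy": -0.26,"dz": 0,"spin": 0},{"dx": 0,"dy": 0,"dz": 0,"spin": 0}]'

```text
time: 3.65
ee_pos: [0.5243, -0.2329, 0.2173]
eef_rot: [0.19, 0.982, -0.0, 0.001]
ft_force: [0.2, 0.1, -0.1]
width: 0.0498
grip_force: 0.0
```

Call:
move_arm --steps '[{"dx": 0,"dy": 0,"dz": 0,"spin": 0},{"dx": 0,"dy": 0,"dz": 0,"spin": 0},{"dx": 0,"dy": 0,"dz": 0,"spin": 0},{"dx": 0,"dy": 0,"dz": 0,"spin": 0},{"dx": 0,"dy": 0,"dz": 0,"spin": 0}]' --claw 2

```text
time: 4.15
ee_pos: [0.5249, -0.2308, 0.2167]
eef_rot: [0.189, 0.982, 0.001, 0.0]
ft_force: [0.9, 5.1, 1.8]
width: 0.0253
grip_force: 25.0
```

```bash
python3 - <<'E'
from go import *
delta(bar(0),68.1)
p=[np.array([-(58-68.4*np.cos(q+.2663)),34+68.4*np.sin(q+.2663)])/10 for q in np.linspace(0,1.72,21)]
d=np.diff(p,axis=0);print("dx,dz rows:",[(round(a,2),round(-b,2)) for a,b in d])
E
```

```text
t 4.15 cm before spin [ 0.08 -0.15  0.07] spin 0.002 cm after spin [ 0.08 -0.15  0.07] F [0.89 5.07 1.83] holder mm of grasp [-7.2  1.5 52.7] tilt 0.12
dx,dz rows: [(np.float64(-0.18), np.float64(-0.56)), (np.float64(-0.23), np.float64(-0.54)), (np.float64(-0.27), np.float64(-0.52)), (np.float64(-0.32), np.float64(-0.5)), (np.float64(-0.36), np.float64(-0.47)), (np.float64(-0.4), np.float64(-0.43)), (np.float64(-0.43), np.float64(-0.4)), (np.float64(-0.46), np.float64(-0.36)), (np.float64(-0.49), np.float64(-0.32)), (np.float64(-0.52), np.float64(-0.28)), (np.float64(-0.54), np.float64(-0.23)), (np.float64(-0.56), np.float64(-0.18)), (np.float64(-0.57), np.float64(-0.13)), (np.float64(-0.58), np.float64(-0.08)), (np.float64(-0.59), np.float64(-0.03)), (np.float64(-0.59), np.float64(0.02)), (np.float64(-0.58), np.float64(0.07)), (np.float64(-0.58), np.float64(0.12)), (np.float64(-0.56), np.float64(0.17)), (np.float64(-0.55), np.float64(0.21))]
```

Bar gripped (25 mm). Lifting along the arc.

Call:
move_arm --steps '[{"dx": -0.18,"dy": 0.1,"dz": -0.56,"spin": 0},{"dx": -0.23,"dy": 0.1,"dz": -0.54,"spin": 0},{"dx": -0.27,"dy": 0,"dz": -0.52,"spin": 0},{"dx": -0.32,"dy": 0,"dz": -0.5,"spin": 0},{"dx": -0.36,"dy": 0,"dz": -0.47,"spin": 0},{"dx": -0.4,"dy": 0,"dz": -0.43,"spin": 0},{"dx": -0.43,"dy": 0,"dz": -0.4,"spin": 0},{"dx": 0,"dy": 0,"dz": 0,"spin": 0}]'

```text
time: 4.95
ee_pos: [0.5458, -0.2388, 0.2517]
eef_rot: [0.19, 0.982, 0.0, 0.0]
ft_force: [-6.0, 2.7, 1.5]
width: 0.0253
grip_force: 25.0
```

```bash
python3 - <<'E'
from go import *
delta(bar(.602),68.1)
E
```

```text
t 4.95 cm before spin [ 0.15 -0.15  0.15] spin 0.0 cm after spin [ 0.15 -0.15  0.15] F [-6.    2.66  1.49] holder mm of grasp [15.3  1.5 87.7] tilt 0.02
```

Call:
move_arm --steps '[{"dx": -0.46,"dy": 0,"dz": -0.36,"spin": 0},{"dx": -0.49,"dy": 0,"dz": -0.32,"spin": 0},{"dx": -0.52,"dy": 0,"dz": -0.28,"spin": 0},{"dx": -0.54,"dy": 0,"dz": -0.23,"spin": 0},{"dx": -0.56,"dy": 0,"dz": -0.18,"spin": 0},{"dx": -0.57,"dy": 0,"dz": -0.13,"spin": 0},{"dx": -0.58,"dy": 0,"dz": -0.08,"spin": 0},{"dx": -0.59,"dy": 0,"dz": -0.03,"spin": 0},{"dx": -0.59,"dy": 0,"dz": 0.02,"spin": 0},{"dx": -0.58,"dy": 0,"dz": 0.07,"spin": 0},{"dx": -0.58,"dy": 0,"dz": 0.12,"spin": 0},{"dx": 0,"dy": 0,"dz": 0,"spin": 0}]'

```text
time: 6.15
ee_pos: [0.6027, -0.2618, 0.2653]
eef_rot: [0.19, 0.982, -0.001, 0.001]
ft_force: [1.2, -3.1, 5.6]
width: 0.0253
grip_force: 25.0
```

```bash
python3 - <<'E'
from go import *
delta(bar(1.65),68.1)
E
```

```text
t 6.15 cm before spin [-0.42 -0.13  0.29] spin 0.0 cm after spin [-0.42 -0.13  0.29] F [ 1.18 -3.12  5.63] holder mm of grasp [ 77.    1.3 101.3] tilt 0.14
```

Call:
move_arm --steps '[{"dx": -0.4,"dy": 0,"dz": 0.2,"spin": 0},{"dx": 0,"dy": 0,"dz": 0,"spin": 0}]'

```text
time: 6.35
ee_pos: [0.6065, -0.2634, 0.2638]
eef_rot: [0.19, 0.982, -0.001, 0.002]
ft_force: [3.2, -3.3, 6.4]
width: 0.0252
grip_force: 25.0
```

Call:
move_arm --steps '[{"dx": 0,"dy": 0,"dz": 0,"spin": 0},{"dx": 0,"dy": 0,"dz": 0,"spin": 0},{"dx": 0,"dy": 0,"dz": 0,"spin": 0},{"dx": 0,"dy": 0,"dz": -1.5,"spin": 0},{"dx": 0,"dy": 0,"dz": -2.5,"spin": 0},{"dx": 0,"dy": 0,"dz": -2,"spin": 0},{"dx": 0,"dy": 0,"dz": 0,"spin": 0}]' --claw 5.5

```text
time: 7.05
ee_pos: [0.6059, -0.2631, 0.327]
eef_rot: [0.19, 0.982, -0.0, 0.003]
ft_force: [0.2, 0.1, 0.3]
width: 0.0547
grip_force: 0.0
```

```bash
cat >> go.py <<'E'
BA=np.radians(-3.6);BX=np.array([np.cos(BA),np.sin(BA),0]);BC=np.array([.5245,.0586,0])
def brd(x,z): return BC+BX*x/1e3+np.array([0,0,z/1e3])
E
python3 - <<'E'
from go import *
delta(brd(-42,150),86.4)
E
```

```text
t 7.05 cm before spin [23.62 25.49  1.2 ] spin -0.319 cm after spin [14.43 31.62  1.2 ] F [0.18 0.13 0.27] holder mm of grasp [ 80.9   1.4 163. ] tilt 0.29
```

Call:
move_arm --steps '[{"dx": 0,"dy": 0,"dz": 0,"spin": -0.107},{"dx": 0,"dy": 0,"dz": 0,"spin": -0.106},{"dx": 0,"dy": 0,"dz": 0,"spin": -0.106},{"dx": 1.6,"dy": 3.5,"dz": 0,"spin": 0},{"dx": 1.6,"dy": 3.5,"dz": 0,"spin": 0},{"dx": 1.6,"dy": 3.5,"dz": 0,"spin": 0},{"dx": 1.6,"dy": 3.5,"dz": 0,"spin": 0},{"dx": 1.6,"dy": 3.5,"dz": 0,"spin": 0},{"dx": 1.6,"dy": 3.5,"dz": 0,"spin": 0},{"dx": 1.6,"dy": 3.5,"dz": 0,"spin": 0},{"dx": 1.6,"dy": 3.5,"dz": 0,"spin": 0},{"dx": 1.6,"dy": 3.6,"dz": 1.2,"spin": 0}]'

```text
time: 8.25
ee_pos: [0.481, 0.0631, 0.3123]
eef_rot: [0.031, 1.0, 0.001, 0.001]
ft_force: [0.5, 0.4, -0.4]
width: 0.0546
grip_force: 0.0
```

```bash
python3 - <<'E'
from go import *
from bench import imaging
import cv2
from h import proj
delta(brd(-42,21.5),86.4)
o=[]
for n,s in(("scene",(205,165)),("top",(335,200))):
    c=imaging.camera(n);u,v=s
    if n=="top": np.savez("cam_top2.npz",**c)
    o.append(cv2.resize(c["img"][v-45:v+45,u-45:u+45,::-1],(400,400),interpolation=cv2.INTER_CUBIC))
cv2.imwrite("pics/s2.png",cv2.convertScaleAbs(np.hstack(o),alpha=1.6))
E
```

```text
t 8.25 cm before spin [-0.09 -0.22 12.68] spin -0.0 cm after spin [-0.09 -0.22 12.68] F [ 0.46  0.42 -0.42] holder mm of grasp [-157.2  257.8  148.3] tilt 0.16
```

View pics/s2.png

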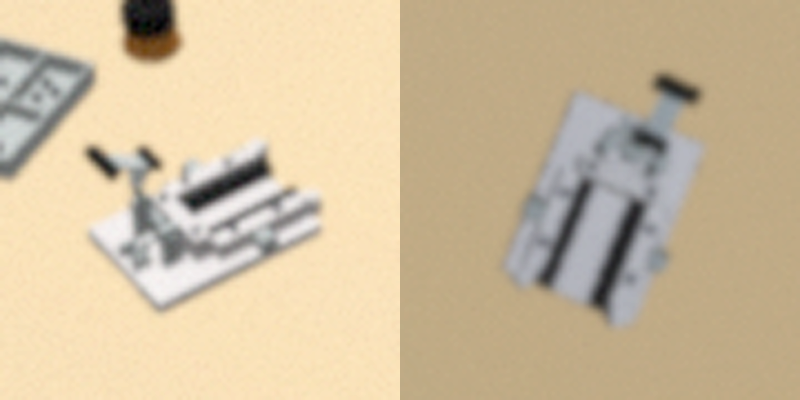

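The clip stays up, with the bar tipped back at (680,88) right and (125,160) left, and the channel is fully visible. I descend to the board and refine the channel line meanwhile.

Call:
move_arm --steps '[{"dx": -0.1,"dy": -0.2,"dz": 2,"spin": 0},{"dx": 0,"dy": 0,"dz": 3,"spin": 0},{"dx": 0,"dy": 0,"dz": 2.5,"spin": 0},{"dx": 0,"dy": 0,"dz": 2,"spin": 0},{"dx": 0,"dy": 0,"dz": 1.5,"spin": 0},{"dx": 0,"dy": 0,"dz": 0.6,"spin": 0},{"dx": 0,"dy": 0,"dz": 0,"spin": 0},{"dx": 0,"dy": 0,"dz": 0,"spin": 0}]'

```text
time: 9.15
ee_pos: [0.4827, 0.0597, 0.1957]
eef_rot: [0.032, 1.0, 0.0, 0.0]
ft_force: [0.6, -0.3, 0.5]
width: 0.0551
grip_force: 0.0
```

```bash
python3 - <<'E'
from go import *
from h import *
delta(brd(-42,22),86.4)
c=load("top2");im=c["img"].max(2)
m=np.zeros(im.shape,np.uint8);m[165:240,300:370]=(im<68)[165:240,300:370]
k,l,st,ce=cv2.connectedComponentsWithStats(m)
for i in range(1,k):
    if st[i,4]<15: continue
    v,u=np.where(l==i);P=ray(c,np.c_[u,v],.02)-H
    x=P@EX*1e3;y=P@EY*1e3
    if x.max()<45:
        f=np.polyfit(x,y,1);print(st[i,4],x.min().round(1),x.max().round(1),"y",y.mean().round(2),y.min().round(1),y.max().round(1),"slope deg",np.degrees(np.arctan(f[0])).round(2))
E
```

```text
t 9.15 cm before spin [0.04 0.15 0.97] spin -0.0 cm after spin [0.04 0.15 0.97] F [ 0.56 -0.31  0.51] holder mm of grasp [-154.5  255.    31.7] tilt 0.05
69 -33.0 32.5 y 17.66 13.9 22.2 slope deg -0.99
96 -34.2 34.1 y -15.96 -21.6 -10.8 slope deg 0.04
```

Call:
move_arm --steps '[{"dx": 0,"dy": 0.15,"dz": 0.5,"spin": 0},{"dx": 0,"dy": 0,"dz": 0.45,"spin": 0},{"dx": 0,"dy": 0,"dz": 0,"spin": 0}]'

```text
time: 9.45
ee_pos: [0.4822, 0.0614, 0.1851]
eef_rot: [0.031, 1.0, -0.0, -0.0]
ft_force: [-0.0, -0.2, -1.0]
width: 0.0551
grip_force: 0.0
```

Call:
move_arm --steps '[{"dx": 0,"dy": 0,"dz": 0,"spin": 0},{"dx": 0,"dy": 0,"dz": 0,"spin": 0},{"dx": 0,"dy": 0,"dz": 0,"spin": 0},{"dx": 0,"dy": 0,"dz": 0,"spin": 0},{"dx": 0,"dy": 0,"dz": 0,"spin": 0}]' --claw 3.8 --squeeze 15

```text
time: 9.95
ee_pos: [0.4825, 0.0613, 0.1856]
eef_rot: [0.031, 1.0, 0.0, 0.0]
ft_force: [0.3, -0.9, 1.2]
width: 0.0416
grip_force: 15.0
```

```bash
sed -i 's/H=np.array(\[.5311,-.2345,0\])/H=np.array([.5311,-.2345,0])+.001*EY/; s/radians(-21.9)/radians(-22.1)/' go.py; python3 - <<'E'
from go import *
delta(brd(-42,22),86.4)
E
```

```text
t 9.95 cm before spin [-0.   -0.01 -0.04] spin -0.0 cm after spin [-0.   -0.01 -0.04] F [ 0.32 -0.93  1.2 ] holder mm of grasp [-156.3  254.8   21.6] tilt 0.02
```

Call:
move_arm --steps '[{"dx": 0,"dy": 0,"dz": -1,"spin": 0},{"dx": 0,"dy": 0,"dz": -2,"spin": 0},{"dx": 0,"dy": 0,"dz": -2,"spin": 0},{"dx": 0,"dy": 0,"dz": -1,"spin": 0.08},{"dx": 0,"dy": 0,"dz": 0,"spin": 0.12},{"dx": 0,"dy": 0,"dz": 0,"spin": 0.12},{"dx": 0,"dy": 0,"dz": 0,"spin": 0}]'

```text
time: 10.65
ee_pos: [0.4825, 0.0613, 0.2461]
eef_rot: [0.191, 0.982, 0.0, 0.0]
ft_force: [0.3, 0.2, -0.1]
width: 0.0415
grip_force: 15.0
```

```bash
python3 - <<'E'
from go import *
delta(hol(-156,0,75),67.9)
E
```

```text
t 10.65 cm before spin [-1.000e-02 -2.549e+01  7.000e-01] spin 0.001 cm after spin [ -0.03 -25.49   0.7 ] F [ 0.25  0.16 -0.07] holder mm of grasp [-156.3  254.9   82.1] tilt 0.04
```

Call:
move_arm --steps '[{"dx": 0,"dy": -2.5,"dz": 0,"spin": 0},{"dx": 0,"dy": -3,"dz": 0,"spin": 0},{"dx": 0,"dy": -3,"dz": 0,"spin": 0},{"dx": 0,"dy": -3,"dz": 0,"spin": 0},{"dx": 0,"dy": -3,"dz": 0,"spin": 0},{"dx": 0,"dy": -3,"dz": 0,"spin": 0},{"dx": 0,"dy": -3,"dz": 0,"spin": 0},{"dx": 0,"dy": -3,"dz": 0,"spin": 0},{"dx": 0,"dy": -2,"dz": 1.5,"spin": 0},{"dx": 0,"dy": 0,"dz": 1.8,"spin": 0},{"dx": 0,"dy": 0,"dz": 0,"spin": 0}]'

```text
time: 11.75
ee_pos: [0.3862, -0.1754, 0.2113]
eef_rot: [0.189, 0.982, -0.0, -0.001]
ft_force: [-0.1, -0.0, -0.4]
width: 0.0416
grip_force: 15.0
```

```bash
python3 - <<'E'
from go import *
from h import *
from bench import imaging
delta(hol(-156,0,41.5),67.9)
c=imaging.camera("top");np.savez("cam_top3.npz",**c)
c2=imaging.camera("scene");np.savez("cam_scene3.npz",**c2)
o=[]
for c in(c,c2):
    u,v=proj(c,hol(-70,0,20))[0].astype(int)
    o.append(cv2.resize(c["img"][v-40:v+40,u-40:u+40,::-1],(400,400),interpolation=cv2.INTER_CUBIC))
cv2.imwrite("pics/s3.png",cv2.convertScaleAbs(np.hstack(o),alpha=1.6))
E
```

```text
t 11.75 cm before spin [-0.1   0.09  0.57] spin 0.005 cm after spin [-0.1   0.09  0.57] F [-0.12 -0.04 -0.38] holder mm of grasp [-157.    -0.9   47.3] tilt 0.17
```

View pics/s3.png

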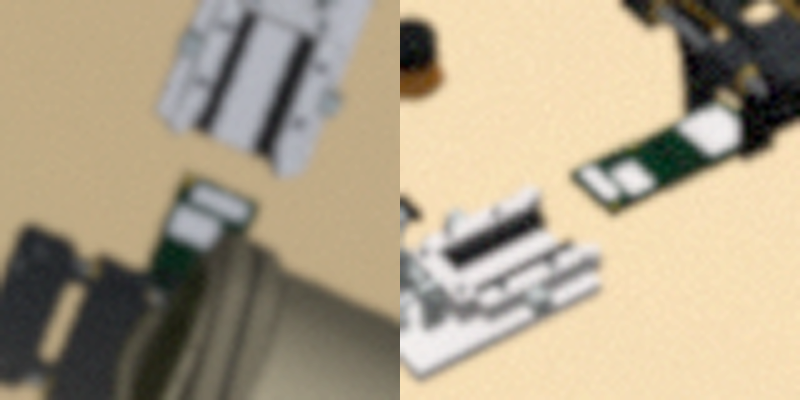

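The board is held level in front of the mouth, its front end between crop pixels (185,175) and (258,205). I measure its lateral offset from the front-end corners.

```bash
python3 - <<'E'
from go import *
from h import *
c=load("top3");im=cv2.GaussianBlur(c["img"],(3,3),0);hsv=cv2.cvtColor(im,cv2.COLOR_RGB2HSV)
tan=(hsv[...,0]>10)&(hsv[...,0]<28)&(hsv[...,1]>60)
zt=.0337
for x in(-108,-112,-116,-120,-124,-128):   # profile across the board front
    ys=np.arange(-35,36,.5)
    p=proj(c,[H+EX*x/1e3+EY*y/1e3+[0,0,zt] for y in ys]).astype(np.float32)
    t=cv2.remap(tan.astype(np.float32),p[None,:,0],p[None,:,1],cv2.INTER_LINEAR)[0]
    b=ys[t<.5];print(x,b.min() if len(b) else None,b.max() if len(b) else None)
ys=0
xs=np.arange(-130,-70,.5);p=proj(c,[H+EX*x/1e3+[0,0,zt] for x in xs]).astype(np.float32)
t=cv2.remap(tan.astype(np.float32),p[None,:,0],p[None,:,1],cv2.INTER_LINEAR)[0];print("front",xs[(t<.5)&(xs<-85)].max())
# channel strips at mouth, z=20
g=im.max(2).astype(np.float32)
for x in(-30,-20,-10,0,10,20):
    yy=np.arange(-30,30.1,.25);p=proj(c,[H+EX*x/1e3+EY*y/1e3+[0,0,.02] for y in yy]).astype(np.float32)
    q=cv2.remap(g,p[None,:,0],p[None,:,1],cv2.INTER_LINEAR)[0]
    r=[]
    for lo,hi in((-25,-5),(5,25)):
        k=(yy>=lo)&(yy<=hi);w=np.clip(85-q[k],0,None);r.append((w*yy[k]).sum()/w.sum()); kk=yy[k][q[k]<70]; r+= [kk.min(),kk.max()]
    print(x,np.round(r,2))
delta(hol(-156,0,41.5),67.9)
E
```

```text
-108 -35.0 19.0
-112 -35.0 17.5
-116 -35.0 20.0
-120 -35.0 35.5
-124 -35.0 35.5
-128 -35.0 35.5
front -85.5
-30 [-17.14 -22.75 -11.75  17.38  13.25  21.5 ]
-20 [-16.77 -22.   -11.75  16.66  13.25  20.25]
-10 [-16.84 -22.25 -11.25  17.32  13.25  21.25]
0 [-16.62 -22.   -11.25  16.61  13.    20.25]
10 [-16.68 -21.75 -11.5   16.63  13.    20.25]
20 [-16.84 -22.25 -11.5   17.09  13.25  20.75]
t 11.85 cm before spin [0.03 0.01 0.73] spin 0.005 cm after spin [0.03 0.01 0.73] F [-0.36 -0.39 -1.07] holder mm of grasp [-1.557e+02 -1.000e-01  4.880e+01] tilt 0.04
```

```bash
python3 - <<'E'
from go import *
from h import *
c=load("top3");im=cv2.GaussianBlur(c["img"],(3,3),0);hsv=cv2.cvtColor(im,cv2.COLOR_RGB2HSV)
tan=(hsv[...,0]>10)&(hsv[...,0]<28)&(hsv[...,1]>60);zt=.034
for x in range(-92,-60,4):
    ys=np.arange(-35,36,.5)
    p=proj(c,[H+EX*x/1e3+EY*y/1e3+[0,0,zt] for y in ys]).astype(np.float32)
    t=cv2.remap(tan.astype(np.float32),p[None,:,0],p[None,:,1],cv2.INTER_LINEAR)[0]
    b=ys[t<.5];print(x,b.min(),b.max())
xs=np.arange(-90,-48,.5);p=proj(c,[H+EX*x/1e3+EY*.005+[0,0,zt] for x in xs]).astype(np.float32)
t=cv2.remap(tan.astype(np.float32),p[None,:,0],p[None,:,1],cv2.INTER_LINEAR)[0];print("front",xs[(t<.5)].max())
E
```

```text
-92 -35.0 20.0
-88 -35.0 20.5
-84 -35.0 20.5
-80 -22.5 19.0
-76 -21.5 19.5
-72 -23.0 17.5
-68 -23.5 16.0
-64 -22.0 12.0
front -59.0
```

Call:
move_arm --steps '[{"dx": 0,"dy": 0,"dz": 0.6,"spin": 0},{"dx": 0,"dy": 0,"dz": 0,"spin": 0},{"dx": 0,"dy": 0,"dz": 0,"spin": 0}]'

```text
time: 12.15
ee_pos: [0.3874, -0.175, 0.2066]
eef_rot: [0.19, 0.982, 0.0, 0.0]
ft_force: [-0.3, -1.0, -0.0]
width: 0.0417
grip_force: 15.0
```

```bash
python3 -c "
from go import *
delta(hol(-156,0,41.5),67.9)"
```

```text
t 12.15 cm before spin [ 0.05 -0.01  0.11] spin 0.004 cm after spin [ 0.05 -0.01  0.11] F [-0.29 -0.98 -0.  ] holder mm of grasp [-1.555e+02  1.000e-01  4.260e+01] tilt 0.01
```

Call:
move_arm --steps '[{"dx": -0.5,"dy": 0.05,"dz": 0,"spin": 0.004},{"dx": -0.5,"dy": 0,"dz": 0,"spin": 0},{"dx": -0.5,"dy": 0,"dz": 0,"spin": 0},{"dx": -0.5,"dy": 0,"dz": 0,"spin": 0},{"dx": -0.5,"dy": 0,"dz": 0,"spin": 0},{"dx": -0.5,"dy": 0,"dz": 0,"spin": 0},{"dx": -0.3,"dy": 0,"dz": 0,"spin": 0},{"dx": 0,"dy": 0,"dz": 0,"spin": 0}]'

```text
time: 12.95
ee_pos: [0.4185, -0.1871, 0.2064]
eef_rot: [0.192, 0.981, -0.0, 0.0]
ft_force: [1.0, 1.5, -0.6]
width: 0.0418
grip_force: 14.9
```

```bash
python3 -c "
from go import *
delta(hol(-62,0,39.6),67.9)"
```

```text
t 12.95 cm before spin [-6.01 -0.05  0.29] spin -0.001 cm after spin [-6.01 -0.05  0.29] F [ 1.05  1.55 -0.63] holder mm of grasp [-122.1    0.5   42.4] tilt 0.03
```

Call:
move_arm --steps '[{"dx": -0.5,"dy": 0,"dz": 0,"spin": 0},{"dx": -0.5,"dy": 0,"dz": 0,"spin": 0},{"dx": -0.5,"dy": 0,"dz": 0,"spin": 0},{"dx": -0.5,"dy": 0,"dz": 0.05,"spin": 0},{"dx": -0.5,"dy": 0,"dz": 0.05,"spin": 0},{"dx": -0.5,"dy": 0,"dz": 0.05,"spin": 0},{"dx": -0.5,"dy": 0,"dz": 0.05,"spin": 0},{"dx": -0.4,"dy": 0,"dz": 0,"spin": 0},{"dx": -0.3,"dy": 0,"dz": 0,"spin": 0},{"dx": 0,"dy": 0,"dz": 0,"spin": 0}]'

```text
time: 13.95
ee_pos: [0.4573, -0.2031, 0.2045]
eef_rot: [0.192, 0.981, -0.0, 0.0]
ft_force: [1.8, 2.7, -1.4]
width: 0.0419
grip_force: 14.9
```

```bash
python3 -c "
from go import *
delta(hol(-62,0,39.6),67.9)"
```

```text
t 13.95 cm before spin [-1.81 -0.03  0.09] spin -0.001 cm after spin [-1.81 -0.03  0.09] F [ 1.85  2.71 -1.37] holder mm of grasp [-80.1   0.3  40.5] tilt 0.04
```

Call:
move_arm --steps '[{"dx": -0.3,"dy": 0.05,"dz": 0.03,"spin": 0},{"dx": -0.3,"dy": 0.03,"dz": 0.03,"spin": 0},{"dx": -0.3,"dy": 0,"dz": 0.03,"spin": 0},{"dx": -0.3,"dy": 0,"dz": 0,"spin": 0},{"dx": -0.2,"dy": 0,"dz": 0,"spin": 0},{"dx": 0,"dy": 0,"dz": 0,"spin": 0},{"dx": 0,"dy": 0,"dz": 0,"spin": 0}]'

```text
time: 14.65
ee_pos: [0.4703, -0.2078, 0.2036]
eef_rot: [0.192, 0.981, -0.0, 0.0]
ft_force: [0.5, 0.2, -0.7]
width: 0.0418
grip_force: 15.0
```

```bash
python3 -c "
from go import *
delta(hol(-62,0,39.6),67.9)
print(telemetry.read_state()['ft_force']@EX)"
```

```text
t 14.65 cm before spin [-0.43 -0.08  0.  ] spin -0.001 cm after spin [-0.43 -0.08  0.  ] F [ 0.53  0.16 -0.66] holder mm of grasp [-66.3   0.8  39.6] tilt 0.04
0.42685991088442055
```

Call:
move_arm --steps '[{"dx": -0.1,"dy": 0,"dz": 0,"spin": 0},{"dx": -0.1,"dy": 0,"dz": 0,"spin": 0},{"dx": -0.1,"dy": 0,"dz": 0,"spin": 0},{"dx": 0,"dy": 0,"dz": 0,"spin": 0}]'

```text
time: 15.05
ee_pos: [0.473, -0.2088, 0.2036]
eef_rot: [0.192, 0.981, -0.0, 0.0]
ft_force: [0.2, 1.7, 0.4]
width: 0.0417
grip_force: 15.0
```

```bash
python3 -c "
from go import *
delta(hol(-62,0,39.6),67.9)
print(telemetry.read_state()['ft_force']@EX)"
```

```text
t 15.05 cm before spin [-0.15 -0.09 -0.  ] spin -0.001 cm after spin [-0.15 -0.09 -0.  ] F [0.15 1.7  0.38] holder mm of grasp [-63.5   0.9  39.6] tilt 0.01
-0.49532340699501276
```

Call:
move_arm --steps '[{"dx": -0.08,"dy": 0,"dz": 0,"spin": 0},{"dx": -0.08,"dy": 0,"dz": 0,"spin": 0},{"dx": 0,"dy": 0,"dz": 0,"spin": 0}]'

```text
time: 15.35
ee_pos: [0.4743, -0.2094, 0.2035]
eef_rot: [0.192, 0.981, 0.0, -0.0]
ft_force: [-1.0, -0.3, 1.0]
width: 0.0417
grip_force: 15.0
```

```bash
python3 -c "
from go import *
delta(hol(-62,0,39.6),67.9)
print(telemetry.read_state()['ft_force']@EX)"
```

```text
t 15.35 cm before spin [-0.01 -0.09 -0.01] spin -0.001 cm after spin [-0.01 -0.09 -0.01] F [-1.01 -0.32  0.97] holder mm of grasp [-62.1   0.9  39.5] tilt 0.01
-0.8155597034057408
```

Call:
move_arm --steps '[{"dx": -0.05,"dy": 0,"dz": 0,"spin": 0},{"dx": -0.05,"dy": 0,"dz": 0,"spin": 0},{"dx": 0,"dy": 0,"dz": 0,"spin": 0}]'

```text
time: 15.65
ee_pos: [0.4747, -0.2095, 0.2033]
eef_rot: [0.192, 0.981, 0.0, -0.001]
ft_force: [-5.4, 1.9, 4.7]
width: 0.0417
grip_force: 15.0
```

```bash
python3 -c "
from go import *
delta(hol(-62,0,39.6),67.9)
print(telemetry.read_state()['ft_force']@EX)"
```

```text
t 15.65 cm before spin [ 0.   -0.09 -0.03] spin -0.001 cm after spin [ 0.   -0.09 -0.03] F [-5.37  1.91  4.74] holder mm of grasp [-62.    0.9  39.3] tilt 0.12
-5.698309738729918
```

Call:
move_arm --steps '[{"dx": 0,"dy": 0,"dz": 0,"spin": 0},{"dx": 0,"dy": 0,"dz": 0,"spin": 0},{"dx": 0,"dy": 0,"dz": 0,"spin": 0},{"dx": 0,"dy": 0,"dz": 0,"spin": 0}]'

```text
time: 16.05
ee_pos: [0.4747, -0.2095, 0.2033]
eef_rot: [0.192, 0.981, 0.0, -0.001]
ft_force: [-5.3, 1.4, 5.0]
width: 0.0417
grip_force: 15.0
```

```bash
python3 -c "
from go import *
delta(hol(-62,0,39.6),67.9)
print(telemetry.read_state()['ft_force']@EX)"
```

```text
t 16.05 cm before spin [-0.   -0.09 -0.03] spin -0.001 cm after spin [-0.   -0.09 -0.03] F [-5.26  1.42  4.97] holder mm of grasp [-62.    0.9  39.3] tilt 0.12
-5.410361616910028
```

Call:
move_arm --steps '[{"dx": -0.015,"dy": 0,"dz": 0,"spin": 0},{"dx": 0,"dy": 0,"dz": 0,"spin": 0},{"dx": 0,"dy": 0,"dz": 0,"spin": 0},{"dx": 0,"dy": 0,"dz": 0,"spin": 0},{"dx": 0,"dy": 0,"dz": 0,"spin": 0},{"dx": 0.04,"dy": 0,"dz": -0.02,"spin": 0},{"dx": 0.04,"dy": 0,"dz": -0.02,"spin": 0},{"dx": 0,"dy": 0,"dz": 0,"spin": 0}]'

```text
time: 16.85
ee_pos: [0.4745, -0.2094, 0.2037]
eef_rot: [0.192, 0.981, 0.0, -0.0]
ft_force: [-3.4, 0.7, -0.1]
width: 0.0416
grip_force: 15.0
```

```bash
python3 -c "
from go import *
delta(hol(-62,0,39.6),67.9)
print(telemetry.read_state()['ft_force']@EX)"
```

```text
t 16.85 cm before spin [-0.   -0.1   0.01] spin -0.001 cm after spin [-0.   -0.1   0.01] F [-3.42  0.71 -0.14] holder mm of grasp [-62.    1.   39.7] tilt 0.03
-3.4359592088927386
```

Call:
move_arm --steps '[{"dx": 0.03,"dy": 0,"dz": 0,"spin": 0},{"dx": 0,"dy": 0,"dz": 0,"spin": 0},{"dx": 0,"dy": 0,"dz": 0,"spin": 0},{"dx": 0,"dy": 0,"dz": 0,"spin": 0},{"dx": 0,"dy": 0,"dz": -1,"spin": 0},{"dx": 0,"dy": 0,"dz": -2.5,"spin": 0},{"dx": 0,"dy": 0,"dz": -3.5,"spin": 0},{"dx": 0,"dy": 0,"dz": -3.5,"spin": 0},{"dx": 0,"dy": 0,"dz": -2,"spin": 0},{"dx": 0,"dy": 0,"dz": 0,"spin": 0}]' --claw 5.2

```text
time: 17.85
ee_pos: [0.4751, -0.21, 0.3325]
eef_rot: [0.192, 0.981, 0.0, 0.003]
ft_force: [0.2, 0.5, 0.4]
width: 0.0517
grip_force: 0.0
```

```bash
python3 - <<'E'
from go import *
from h import *
from bench import imaging
delta(bar(1.75)+[0,0,.07],67.9)
o=[]
for n in("top","scene"):
    c=imaging.camera(n);np.savez(f"cam_{n}4.npz",**c)
    u,v=proj(c,hol(0,0,30))[0].astype(int)
    o.append(cv2.resize(c["img"][v-40:v+40,u-40:u+40,::-1],(400,400),interpolation=cv2.INTER_CUBIC))
cv2.imwrite("pics/s4.png",cv2.convertScaleAbs(np.hstack(o),alpha=1.6))
E
```

```text
t 17.85 cm before spin [-14.77  -0.07   0.36] spin -0.001 cm after spin [-14.77  -0.09   0.36] F [0.16 0.46 0.39] holder mm of grasp [-60.2   0.9 168.5] tilt 0.33
```

View pics/s4.png

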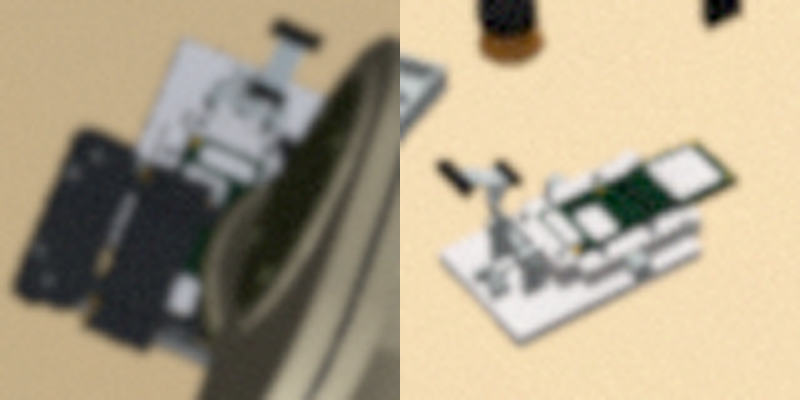

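The board lies in the channel up to the end stop, about (530,235) in the right crop, with its rear 40 mm sticking out. The clip is still up, bar at (455,178). Returning to the bar.

Call:
move_arm --steps '[{"dx": -2,"dy": 0,"dz": 0,"spin": 0},{"dx": -3,"dy": 0,"dz": 0,"spin": 0},{"dx": -3,"dy": 0,"dz": 0,"spin": 0},{"dx": -3,"dy": 0,"dz": 0,"spin": 0},{"dx": -2.5,"dy": -0.05,"dz": 0,"spin": 0},{"dx": -1.3,"dy": 0,"dz": 0,"spin": 0},{"dx": 0,"dy": 0,"dz": 0,"spin": 0},{"dx": 0,"dy": 0,"dz": 2.2,"spin": 0},{"dx": 0,"dy": 0,"dz": 2.5,"spin": 0},{"dx": 0,"dy": 0,"dz": 2,"spin": 0},{"dx": 0,"dy": 0,"dz": 0.6,"spin": 0},{"dx": 0,"dy": 0,"dz": 0,"spin": 0}]'

```text
time: 19.15
ee_pos: [0.6106, -0.2653, 0.2549]
eef_rot: [0.192, 0.981, 0.0, -0.001]
ft_force: [-0.5, 0.3, -0.5]
width: 0.0519
grip_force: 0.0
```

```bash
python3 - <<'E'
from go import *
delta(bar(1.75),67.9)
from h import *
c=load("top4");g=cv2.GaussianBlur(c["img"],(3,3),0).max(2)
u,v=proj(c,bar(1.75))[0].astype(int);m=g[v-7:v+8,u-9:u+10]<50
yy,xx=np.where(m);P=ray(c,[[xx.mean()+u-9,yy.mean()+v-7]],.095)[0]-H;print("bar seen holder",P@EX*1e3,P@EY*1e3,m.sum())
E
```

```text
t 19.15 cm before spin [-0.26 -0.03 -0.48] spin -0.001 cm after spin [-0.26 -0.03 -0.48] F [-0.53  0.29 -0.48] holder mm of grasp [84.8  0.3 90.9] tilt 0.13
bar seen holder 87.96726141377384 0.10832439685616094 14
```

Call:
move_arm --steps '[{"dx": -0.26,"dy": 0,"dz": -0.45,"spin": 0},{"dx": 0,"dy": 0,"dz": 0,"spin": 0}]'

```text
time: 19.35
ee_pos: [0.6143, -0.267, 0.2625]
eef_rot: [0.192, 0.981, -0.0, 0.001]
ft_force: [-0.4, -0.3, 0.6]
width: 0.052
grip_force: 0.0
```

Call:
move_arm --steps '[{"dx": 0,"dy": 0,"dz": 0,"spin": 0},{"dx": 0,"dy": 0,"dz": 0,"spin": 0},{"dx": 0,"dy": 0,"dz": 0,"spin": 0},{"dx": 0,"dy": 0,"dz": 0,"spin": 0},{"dx": 0,"dy": 0,"dz": 0,"spin": 0}]' --claw 2 --squeeze 20

```text
time: 19.85
ee_pos: [0.6137, -0.2666, 0.2604]
eef_rot: [0.192, 0.981, 0.0, 0.0]
ft_force: [0.1, 0.2, 0.3]
width: 0.0259
grip_force: 20.0
```

```bash
cat >> go.py <<'E'
def ang():
    s=telemetry.read_state();M=Ro.from_quat(s["eef_rot"]).as_matrix();g=s["ee_pos"]+M[:,2]*.164-H
    a,b=58-g@EX*1e3,g[2]*1e3-34;print("clip~",round(np.arctan2(b,a)-.2663,3),"r",round(np.hypot(a,b),1),"Fx",(s["ft_force"]@EX).round(1),"Fz",round(s["ft_force"][2],1))
E
python3 - <<'E'
from go import *
ang();delta(bar(1.72),67.9)
p=[np.array([-(58-68.4*np.cos(q+.2663)),34+68.4*np.sin(q+.2663)])/10 for q in np.arange(1.75,-.01,-.1)]
print([(round(q,2),float(round(a,2)),float(round(-b,2))) for q,(a,b) in zip(np.arange(1.65,-.01,-.1),np.diff(p,axis=0))])
E
```

```text
clip~ 1.76 r 69.5 Fx 0.0 Fz 0.3
t 19.85 cm before spin [ 0.3  -0.04 -0.01] spin -0.001 cm after spin [ 0.3  -0.04 -0.01] F [0.11 0.19 0.32] holder mm of grasp [88.6  0.4 96.4] tilt 0.01
[(np.float64(1.65), 0.63, -0.26), (np.float64(1.55), 0.65, -0.2), (np.float64(1.45), 0.67, -0.13), (np.float64(1.35), 0.68, -0.07), (np.float64(1.25), 0.68, 0.0), (np.float64(1.15), 0.68, 0.07), (np.float64(1.05), 0.67, 0.14), (np.float64(0.95), 0.65, 0.2), (np.float64(0.85), 0.63, 0.27), (np.float64(0.75), 0.6, 0.33), (np.float64(0.65), 0.56, 0.39), (np.float64(0.55), 0.52, 0.44), (np.float64(0.45), 0.47, 0.49), (np.float64(0.35), 0.42, 0.54), (np.float64(0.25), 0.37, 0.58), (np.float64(0.15), 0.31, 0.61), (np.float64(0.05), 0.24, 0.64)]
```

Gripped. Now lowering along the arc at about 1 rad/s.

Call:
move_arm --steps '[{"dx": 0.63,"dy": 0,"dz": -0.26,"spin": 0},{"dx": 0.65,"dy": 0,"dz": -0.2,"spin": 0},{"dx": 0.67,"dy": 0,"dz": -0.13,"spin": 0},{"dx": 0.68,"dy": 0,"dz": -0.07,"spin": 0},{"dx": 0.68,"dy": 0,"dz": 0,"spin": 0},{"dx": 0.68,"dy": 0,"dz": 0.07,"spin": 0},{"dx": 0.67,"dy": 0,"dz": 0.14,"spin": 0},{"dx": 0,"dy": 0,"dz": 0,"spin": 0}]'

```text
time: 20.65
ee_pos: [0.5698, -0.2487, 0.2653]
eef_rot: [0.192, 0.981, 0.0, -0.0]
ft_force: [-0.1, 1.2, 4.9]
width: 0.0255
grip_force: 20.0
```

```bash
python3 -c "
from go import *
ang();delta(bar(.95),67.9)"
```

```text
clip~ 1.059 r 69.4 Fx -0.5 Fz 4.9
t 20.65 cm before spin [ 0.69 -0.06  0.31] spin -0.001 cm after spin [ 0.69 -0.06  0.31] F [-0.1   1.15  4.9 ] holder mm of grasp [ 41.1   0.6 101.3] tilt 0.05
```

Call:
move_arm --steps '[{"dx": 0.65,"dy": 0,"dz": 0.16,"spin": 0},{"dx": 0.63,"dy": 0,"dz": 0.25,"spin": 0},{"dx": 0.6,"dy": 0,"dz": 0.33,"spin": 0},{"dx": 0.56,"dy": 0,"dz": 0.39,"spin": 0},{"dx": 0.52,"dy": 0,"dz": 0.44,"spin": 0},{"dx": 0.47,"dy": 0,"dz": 0.49,"spin": 0},{"dx": 0,"dy": 0,"dz": 0,"spin": 0}]'

```text
time: 21.35
ee_pos: [0.5378, -0.2355, 0.243]
eef_rot: [0.192, 0.981, 0.0, -0.001]
ft_force: [-4.2, 4.0, 1.3]
width: 0.0254
grip_force: 20.0
```

```bash
python3 -c "
from go import *
ang();delta(bar(.25),67.9)"
```

```text
clip~ 0.448 r 68.7 Fx -5.4 Fz 1.3
t 21.35 cm before spin [ 0.76 -0.06  1.12] spin -0.001 cm after spin [ 0.76 -0.06  1.12] F [-4.19  3.97  1.28] holder mm of grasp [ 6.1  0.6 79. ] tilt 0.16
```

Call:
move_arm --steps '[{"dx": 0.24,"dy": 0,"dz": 0.22,"spin": 0},{"dx": 0.22,"dy": 0,"dz": 0.27,"spin": 0},{"dx": 0.2,"dy": 0,"dz": 0.28,"spin": 0},{"dx": 0.18,"dy": 0,"dz": 0.29,"spin": 0},{"dx": 0,"dy": 0,"dz": 0,"spin": 0}]'

```text
time: 21.85
ee_pos: [0.531, -0.2327, 0.2332]
eef_rot: [0.192, 0.981, 0.0, 0.0]
ft_force: [0.7, 2.9, -2.1]
width: 0.0252
grip_force: 20.0
```

```bash
python3 -c "
from go import *
ang();delta(bar(.13),67.9)"
```

```text
clip~ 0.274 r 68.6 Fx -0.5 Fz -2.1
t 21.85 cm before spin [ 0.43 -0.06  0.88] spin -0.001 cm after spin [ 0.43 -0.06  0.88] F [ 0.69  2.93 -2.09] holder mm of grasp [-0.8  0.6 69.2] tilt 0.0
```

Call:
move_arm --steps '[{"dx": 0.09,"dy": 0,"dz": 0.16,"spin": 0},{"dx": 0.09,"dy": 0,"dz": 0.16,"spin": 0},{"dx": 0.08,"dy": 0,"dz": 0.16,"spin": 0},{"dx": 0.06,"dy": 0,"dz": 0.15,"spin": 0},{"dx": 0,"dy": 0,"dz": 0,"spin": 0}]'

```text
time: 22.35
ee_pos: [0.528, -0.2316, 0.2272]
eef_rot: [0.192, 0.981, 0.0, 0.0]
ft_force: [0.9, 3.2, -2.9]
width: 0.0258
grip_force: 20.0
```

```bash
python3 -c "
from go import *
ang();delta(bar(.11),67.9)"
```

```text
clip~ 0.175 r 68.5 Fx -0.4 Fz -2.9
t 22.35 cm before spin [ 0.17 -0.06  0.41] spin -0.001 cm after spin [ 0.17 -0.06  0.41] F [ 0.87  3.18 -2.94] holder mm of grasp [-3.9  0.6 63.2] tilt 0.01
```

Call:
move_arm --steps '[{"dx": 0.04,"dy": 0,"dz": 0.08,"spin": 0},{"dx": 0.04,"dy": 0,"dz": 0.08,"spin": 0},{"dx": 0.02,"dy": 0,"dz": 0.06,"spin": 0},{"dx": 0,"dy": 0,"dz": 0,"spin": 0}]'

```text
time: 22.75
ee_pos: [0.5272, -0.2312, 0.2252]
eef_rot: [0.192, 0.981, 0.0, 0.0]
ft_force: [1.5, 4.0, -2.1]
width: 0.0254
grip_force: 20.0
```

```bash
python3 -c "
from go import *
ang();delta(bar(.11),67.9)"
```

```text
clip~ 0.142 r 68.5 Fx -0.1 Fz -2.1
t 22.75 cm before spin [ 0.08 -0.06  0.2 ] spin -0.001 cm after spin [ 0.08 -0.06  0.2 ] F [ 1.52  4.   -2.12] holder mm of grasp [-4.9  0.6 61.2] tilt 0.01
```

Call:
move_arm --steps '[{"dx": 0.02,"dy": 0,"dz": 0.05,"spin": 0},{"dx": 0.02,"dy": 0,"dz": 0.05,"spin": 0},{"dx": 0,"dy": 0,"dz": 0,"spin": 0}]'

```text
time: 23.05
ee_pos: [0.5268, -0.2311, 0.2241]
eef_rot: [0.192, 0.981, 0.0, 0.0]
ft_force: [2.5, 4.5, -1.8]
width: 0.0253
grip_force: 20.0
```

```bash
python3 -c "
from go import *
ang();delta(bar(.11),67.9)"
```

```text
clip~ 0.125 r 68.5 Fx 0.6 Fz -1.8
t 23.05 cm before spin [ 0.03 -0.05  0.1 ] spin -0.001 cm after spin [ 0.03 -0.05  0.1 ] F [ 2.51  4.47 -1.85] holder mm of grasp [-5.3  0.5 60.1] tilt 0.01
```

Call:
move_arm --steps '[{"dx": 0.02,"dy": 0.05,"dz": 0.04,"spin": 0},{"dx": 0.01,"dy": 0,"dz": 0.04,"spin": 0},{"dx": 0,"dy": 0,"dz": 0,"spin": 0}]'

```text
time: 23.35
ee_pos: [0.5266, -0.2309, 0.2237]
eef_rot: [0.192, 0.981, -0.0, 0.0]
ft_force: [-0.2, 3.2, 1.8]
width: 0.0256
grip_force: 20.0
```

```bash
python3 -c "
from go import *
ang();delta(bar(.11),67.9)"
```

```text
clip~ 0.118 r 68.5 Fx -1.4 Fz 1.8
t 23.35 cm before spin [ 0.01 -0.06  0.06] spin -0.001 cm after spin [ 0.01 -0.06  0.06] F [-0.2   3.17  1.84] holder mm of grasp [-5.5  0.6 59.7] tilt 0.02
```

Pad contact: the vertical force turned from -1.8 to +1.8 N at an angle of about 0.118. Releasing and retreating.

Call:
move_arm --steps '[{"dx": 0,"dy": 0,"dz": -0.03,"spin": 0},{"dx": 0,"dy": 0,"dz": 0,"spin": 0},{"dx": 0,"dy": 0,"dz": 0,"spin": 0},{"dx": 0,"dy": 0,"dz": 0,"spin": 0},{"dx": 0,"dy": 0,"dz": -1,"spin": 0},{"dx": 0,"dy": 0,"dz": -2.5,"spin": 0},{"dx": 0,"dy": 0,"dz": -3.5,"spin": 0},{"dx": 0,"dy": 0,"dz": -3.5,"spin": 0},{"dx": 0,"dy": 3,"dz": -2,"spin": 0},{"dx": 0,"dy": 4,"dz": 0,"spin": 0},{"dx": 0,"dy": 4,"dz": 0,"spin": 0},{"dx": 0,"dy": 4,"dz": 0,"spin": 0}]' --claw 5.2

```text
time: 24.55
ee_pos: [0.5835, -0.0904, 0.3499]
eef_rot: [0.192, 0.981, 0.0, 0.001]
ft_force: [0.9, -0.1, -0.1]
width: 0.0519
grip_force: 0.0
```

Call:
move_arm --steps '[{"dx": 2,"dy": 4,"dz": 0,"spin": 0},{"dx": 2,"dy": 4,"dz": 0,"spin": 0},{"dx": 0,"dy": 4,"dz": 0,"spin": 0},{"dx": 0,"dy": 3,"dz": 0,"spin": 0},{"dx": 0,"dy": 0,"dz": 0,"spin": 0},{"dx": 0,"dy": 0,"dz": 0,"spin": 0},{"dx": 0,"dy": 0,"dz": 0,"spin": 0}]'

```text
time: 25.25
ee_pos: [0.6026, 0.0607, 0.3492]
eef_rot: [0.193, 0.981, -0.0, 0.0]
ft_force: [-1.2, -0.2, -0.2]
width: 0.0521
grip_force: 0.0
```

```bash
python3 - <<'E'
from go import *
from h import *
from bench import imaging
o=[]
for n in("top","scene"):
    c=imaging.camera(n);np.savez(f"cam_{n}5.npz",**c)
    u,v=proj(c,hol(0,0,30))[0].astype(int)
    o.append(cv2.resize(c["img"][v-40:v+40,u-40:u+40,::-1],(400,400),interpolation=cv2.INTER_CUBIC))
    hsv=cv2.cvtColor(cv2.GaussianBlur(c["img"],(3,3),0),cv2.COLOR_RGB2HSV)
    tan=((hsv[...,0]>10)&(hsv[...,0]<28)&(hsv[...,1]>60)).astype(np.float32)
    for y in(-12,-6,0,6,12):
        xs=np.arange(-100,-50,.25);p=proj(c,[H+EX*x/1e3+EY*y/1e3+[0,0,.026] for x in xs]).astype(np.float32)
        t=cv2.remap(tan,p[None,:,0],p[None,:,1],cv2.INTER_LINEAR)[0];print(n,y,"rear end x",xs[t>.5].max())
cv2.imwrite("pics/s5.png",cv2.convertScaleAbs(np.hstack(o),alpha=1.6))
E
```

```text
top -12 rear end x -74.0
top -6 rear end x -73.75
top 0 rear end x -73.5
top 6 rear end x -73.25
top 12 rear end x -72.75
scene -12 rear end x -76.75
scene -6 rear end x -76.5
scene 0 rear end x -78.5
scene 6 rear end x -75.75
scene 12 rear end x -75.0
```

View pics/s5.png

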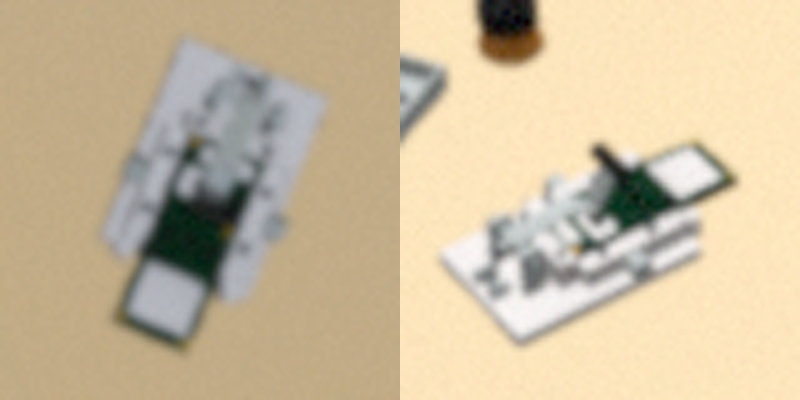

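The board is seated: rear end near x = -75 mm as expected, averaged over both views. The clip is down on it, with the bar at (610,165) in the right crop, and the gripper is clear. Handing in.

```bash
python3 -c "
from bench import job
print(job.close_job())"
```

```text
the job is handed in; nothing more can be done
None
```

The job is handed in, and no verdict was returned: the board is seated against the end stop (steady push of about 5–6 N at the wrist), the clip was lowered onto it under control, and the arm is clear of everything.

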